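Free the scale's pan and tare it

ROBOT

A 6-joint arm with a two-finger parallel gripper is mounted at the origin on a cart in front of the work surface, level with it; the furniture and walls round the work are solid. World frame = base frame: x ahead of the robot, y to its left, z up, the work surface at z = 0. Lengths are in mm, angles in rad, forces in N, time in s.
With the tool pointing down it reaches from about 300 to 850 mm from the base axis. Payload 4.2 kg.
Tool frame: the origin (TCP) lies at the very end of the fingers, on their centre line; the grasp point (between the pads) lies 19 mm behind it (manip.tcp_to_grasp is the distance from the TCP to the grasp point, in mm); z points along the fingers, y is the line along which they close (so a half turn about z gives the same grasp; the last joint's range is limited). The gripper opens to 91 mm and grips with 3 to 60 N. Pads are 32 mm wide; open, the fingers measure 118 mm over their backs; the gripper's body (76 mm by 178 mm) begins 60 mm behind the grasp point.
Start: joints at [1.125, 0.32, 1.565, -0, 1.257, -0.02], TCP at [237.508, 523.673, 213.976] pointing down, gripper open.
Joint ranges: [-3.11, 3.11], [-0.84, 2.01], [0.21, 2.61], [-1.34, 4.49], [0.05, 2.63], [-2.56, 2.56]. Speed limits (rad/s): [2.57, 2.57, 3.14, 3.14, 3.14, 3.14].

INTERFACE

Orientations are given as [roll, pitch, yaw] about the fixed x, y, z axes, in that order (R = Rz(yaw) Ry(pitch) Rx(roll)).
In Python, from bench import manip, viewer gives the robot as it stands. The module is installed in compiled form; this text tells all that it offers.
- The arm moves only by the tool servo_tool, never from a script. Its argument "targets" is a list of rows, each a list of 7 numbers: the opening, from 0 (shut) to 1 (fully open), then the shift along the tool's x, y, z in units of 60 mm (1.0 is 60 mm), then the turn, a rotation vector about the tool's x, y, z in units of 5 degrees (1.0 is 5 degrees). A call has 1 to 12 rows; each row is the pose to reach, as a shift and turn from the pose commanded when the call began, along the tool's axes at that moment; what a row does not reach only later rows make up. A row lasts 1/8 s, in which the tool goes at most 62.5 mm and 10.7 degrees, less where a joint would pass 70% of its speed; a pose out of reach is approached as far as the arm can. A call with a gripper value outside its range is refused whole. The fingers move at their own pace and stop on an object; "squeeze" is the grip in N (left out, the last holds). Time passes only in rows, so rows that repeat a pose let the fingers close. It gives the time, the measured TCP pose, the force, the opening and the grip force at its end, in the units of the state.
- manip.sense(): the state, without advancing time (a new reading comes with each control period).
- viewer.camera(name): name is "side" or "top"; returns a dict with "pixels" (400x640x3 uint8, red, green, blue), "fx", "fy", "cx", "cy" (pixels), "camera_from_world" (4x4, takes a point from world to camera coordinates). Camera axes: x right, y down, z forward; pixel columns grow to the right and rows downward; lengths in mm; the calibration is good to about 2 mm. A picture is of the moment at which its call begins. There is no depth.
- manip.sign_off(): hands the job in; it is judged then, once.
The state is a dict: "time": time; "q": joint angles; "joint_velocities": joint speeds; "tau": joint torques, N m; "ee_pos": TCP position; "orientation": TCP orientation; "ft_force": force on the tool from outside, world axes, zero at the start; "moment": the same for the moment, N m; "width": finger opening in mm; "gripper_force": force on a finger pad.
Only numpy, scipy, OpenCV 4.12 (cv2) and the standard library are available. Lean on these libraries where they do the work, as an engineer would, in place of code of your own. Each camera call takes 0.05 s, during which the arm holds its last target. There are 200 camera calls.

TASK

The counter scale is to be tared with the empty bowl on it, but one of the two jars to its right has been left right up against the pan and would spoil the zero. With the fingertips, slide that jar along the counter until it stands upright at least two finger-breadths clear of the pan (do not pinch or lift it), then lightly press the oblong tare key fully down, let it spring back up and take the hand away. Leave the pan, the bowl, the two round keys, the other jar and the other things alone.

Things in the scene. Friction and masses are not known exactly. Their poses are not given: they have to be found in the camera images.
- scale: white counter scale, fixed. Origin: on the counter top under the centre of the round pan; -x points to its front, where a key panel slopes down toward the robot; y runs along the row of keys. Housing 120 mm wide (y), from 145 mm in front of the origin to 68 mm behind it, 34 mm high under the pan, falling to about 20 mm at the front (slope 0.2 rad)
- scale_pan: round metal weighing pan, fixed on the scale, 150 mm in diameter; origin at the centre of its underside, 39 mm above the counter; its upper face is 43.5 mm and its rim 45.5 mm above the counter, and it overhangs the housing by 15 mm on each side
- bowl: empty white bowl, loose, 104 mm across the rim, 42 mm high, standing in the middle of the pan; origin at the centre of its underside, z up
- jar_pink: jar with a pink label and black lid, loose, upright, 77 mm in diameter, 84 mm high, about 0.24 kg; origin at the centre of its underside, z up. Of the two jars either one stands at the scale's front right (-x, -y) with under 4 mm between it and the pan rim; the other stands 0.1 m or more farther to the right.
- jar_green: jar with a green label and a black lid, same size and origin as jar_pink. A fixed box of seed packets, 61 mm high, stands behind the two jars: its front at world x = 0.55, its left end at y = -0.08
- tare_key (a joint): travel of the tare key, the only oblong key, in the middle of the row of three: 0 = up, 0.004 m = fully down. It springs back; it starts to move at 1.6 N and is fully down at 4.8 N
- tare_key_top (a point): centre of the upper face of the tare key, about 31 mm above the counter; the face is 30 mm (y) by 16 mm (x), tilted 0.2 rad toward the scale's front, and the key stands 7 mm proud of the panel. It moves down square to the face
- round_key_left (a joint): travel of the left (+y) key (round, 15 mm across, 36 mm from the tare key's centre), same travel and spring: leave alone
- round_key_left_top (a point): centre of the upper face of the left-hand round key
- round_key_right (a joint): travel of the right (-y) key (round, 15 mm across, 36 mm from the tare key's centre), same travel and spring: leave alone
- round_key_right_top (a point): centre of the upper face of the right-hand round key
- soap: small yellow boxed soap bar lying flat, loose, 58 x 88 x 30 mm, to the right of the scale's front; origin at the centre of its underside: leave alone
- balm: lip-balm tube standing on its end, loose, 17 mm in diameter, 67 mm high, to the left; origin at the centre of its underside: leave alone
- candle_a: single candle lying flat at the counter's front edge, left of the scale, loose, 132 mm long (its y axis), 23 mm thick; origin at the centre of its underside: leave alone

How it is judged:
By the outcome, as a careful person would: the job done as asked, in the order asked, and still so for the second after the job is handed in, with the robot touching nothing.
It also fails if it takes over 40 s, if anything falls off the work surface, if the arm or the gripper's body presses on something with over 40 N, if the wrist force passes 120 N, or if a joint passes its speed limit or range.

## Working session

There is one attempt and no reset: what is moved stays moved. The work goes in short steps, Python scripts to look and compute and a tool call to move; the robot and the scene stay as the last step left them, time stands still between calls to the robot, and variables do not carry over. Pictures are saved under pics/ and viewed, at most 10 in all, crops included, and the job is handed in when it is done.

Besides the shell and the picture viewer there is one more tool, called after "Emit:" in YAML: its name, and indented under it one key for each argument. servo_tool: Moves the arm, as the interface text tells. Its arguments: {"type":"object","properties":{"targets":{"type":"array","items":{"type":"array","items":{"type":"number"}}},"squeeze":{"type":"number"}},"required":["targets"]}

```bash
mkdir -p pics
python3 - <<'E'
from bench import manip, viewer
import cv2
for n in("top","side"):
    c=viewer.camera(n); cv2.imwrite(f"pics/{n}0.png",c["pixels"][:,:,::-1]); print(n,c["fx"],c["fy"],c["cx"],c["cy"],c["camera_from_world"].round(4).tolist() if hasattr(c["camera_from_world"],'round') else c["camera_from_world"])
print(manip.sense())
E
```

```text
top 376.1867097589503 376.1867097589503 320.87944872346554 198.65715703429518 [[-0.1117, -0.9937, -0.0027, -9.9346], [-0.9705, 0.1097, -0.2147, 504.1993], [0.2137, -0.0214, -0.9767, 1087.9755], [0.0, 0.0, 0.0, 1.0]]
side 409.27788142635103 409.27788142635103 320.94191337421023 201.94448799171371 [[0.8894, -0.4568, 0.0139, -469.5695], [-0.1778, -0.374, -0.9102, 128.1044], [0.421, 0.8071, -0.4139, 929.0481], [0.0, 0.0, 0.0, 1.0]]
{'time': 0.1, 'q': array([ 1.12499932e+00,  3.20231677e-01,  1.56559191e+00, -5.76799936e-06,
        1.25743204e+00, -2.00211677e-02]), 'joint_velocities': array([-0.00150245, -0.00282119, -0.00259576, -0.00112438,  0.00013457,
        0.00084929]), 'tau': array([ 1.81287338e-03, -4.13333309e+01, -2.32510346e+01,  7.31589412e-02,
        4.21334524e-02, -7.28742975e-05]), 'ee_pos': array([237.29501433, 523.22276509, 213.18870759]), 'orientation': array([-3.13992990e+00, -2.78093735e-05,  2.71581857e+00]), 'ft_force': array([-0.21720888,  0.02407563,  0.14108954]), 'moment': array([-0.00903509, -0.00834791, -0.04473211]), 'gripper_force': 0.0, 'width': 91.09232651274553}
```

View pics/top0.png

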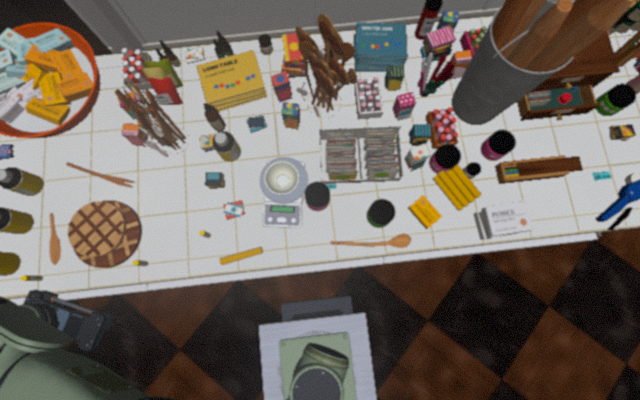

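View pics/side0.png

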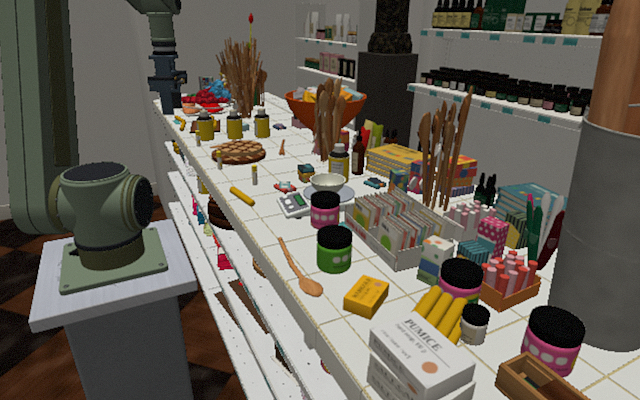

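The top view shows the scale at about (283,190), the pink jar touching the pan at (317,195) and the green jar at (380,213). The wooden spoon is at (370,242), the soap at (425,212), the seed box at (360,153), the balm at (204,234) and the candle at (240,256). I'll zoom in to measure.

```bash
cat > h.py <<'E'
import numpy as np, cv2
from bench import manip, viewer
def cam(n):
    c=viewer.camera(n); return c
def ray(c,u,v,z):
    T=np.array(c["camera_from_world"]); R=T[:3,:3]; o=-R.T@T[:3,3]
    d=R.T@np.array([(u-c["cx"])/c["fx"],(v-c["cy"])/c["fy"],1]); return (o+d*(z-o[2])/d[2]).round(1)
def proj(c,p):
    T=np.array(c["camera_from_world"]); q=T[:3,:3]@np.array(p)+T[:3,3]
    return np.array([c["fx"]*q[0]/q[2]+c["cx"],c["fy"]*q[1]/q[2]+c["cy"]]).round(1)
def crop(c,x0,y0,x1,y1,s,fn):
    im=c["pixels"][y0:y1,x0:x1,::-1]; cv2.imwrite(fn,cv2.resize(im,None,fx=s,fy=s,interpolation=cv2.INTER_CUBIC))
E
python3 - <<'E'
from h import *
t=cam("top"); s=cam("side")
a=t["pixels"][150:280,190:450]; b=s["pixels"][160:310,220:420]
A=cv2.resize(a,None,fx=3,fy=3,interpolation=cv2.INTER_CUBIC)
cv2.imwrite("pics/topz.png",A[:,:,::-1]); crop(s,220,160,420,310,4,"pics/sidez.png")
for nm,u,v,z in [("pan",283,180,45),("bowl",282,178,85),("pinklid",317,192,84),("greenlid",381,211,84)]: print(nm,ray(t,u,v,z))
E
```

```text
pan [574.1  43.5  45. ]
bowl [569.3  42.8  85. ]
pinklid [514.9 -56.5  84. ]
greenlid [ 436.8 -236.9   84. ]
```

View pics/topz.png

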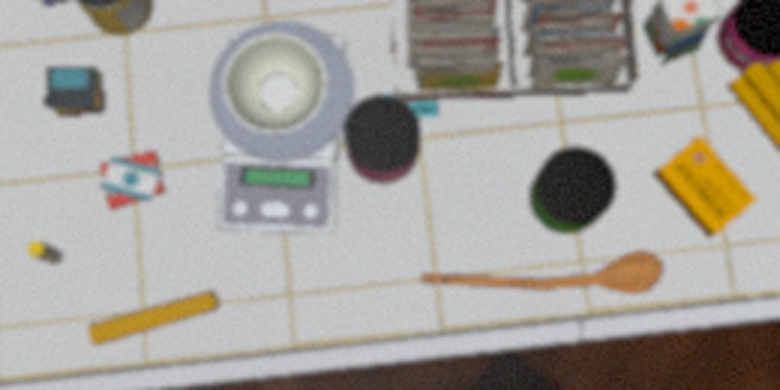

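View pics/sidez.png

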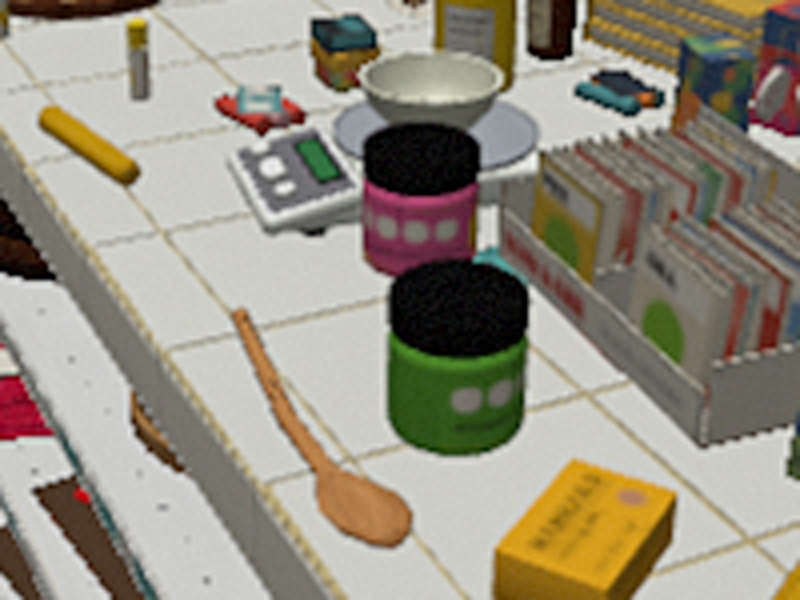

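The zoomed top view has the tare key at about full-image (281.7,219.8), with round keys at (269.7,219.3) and (293.7,220.3). The pink jar touches the pan at (317,193), and a small teal item lies behind it at (331,186). The side view confirms both jars are upright.

Run:
```python
from h import *
t=cam("top"); s=cam("side")
def comp(c,mask,box):
    x0,y0,x1,y1=box; m=np.zeros(mask.shape,np.uint8); m[y0:y1,x0:x1]=mask[y0:y1,x0:x1]
    n,l,st,ce=cv2.connectedComponentsWithStats(m); i=1+st[1:,4].argmax(); return (l==i).astype(np.uint8),st[i],ce[i]
g=cv2.GaussianBlur(t["pixels"],(3,3),0).astype(int)
dark=(g.max(2)<75).astype(np.uint8)
for nm,b in (("pink",(300,170,335,215)),("green",(362,190,400,232))):
    m,st,ce=comp(t,dark,b); 
    k,_=cv2.findContours(m,0,1); e=cv2.fitEllipse(max(k,key=len)); print(nm,st,ce.round(1),np.round(e[0],1),np.round(e[1],1),ray(t,*e[0],84))
gs=s["pixels"].astype(int)
darks=(gs.max(2)<60).astype(np.uint8)
for nm,b in (("pink",(305,185,345,215)),("green",(310,220,358,252))):
    m,st,ce=comp(s,darks,b); print("side",nm,st,ce.round(1), "pred lid-mid", )
# pan: bluish
hsv=cv2.cvtColor(t["pixels"],cv2.COLOR_RGB2HSV)
r,gg,b=[g[:,:,i] for i in range(3)]
pm=((b-r>12)&(b>100)).astype(np.uint8)
m,st,ce=comp(t,pm,(250,150,318,206)); k,_=cv2.findContours(m,0,1); h=cv2.convexHull(max(k,key=len)); e=cv2.fitEllipse(h); print("pan",st,e,ray(t,*e[0],45))
# keys bright on grey
sub=g[212:228,264:300].min(2); print(sub)
```

```text
pink [306 183  23  24 456] [317.1 194.5] [317.1 194.5] [22.7 23.7] [507.3 -55.9  84. ]
green [368 200  26  26 508] [380.7 212.4] [380.7 212.4] [23.2 26.1] [ 432.9 -235.6   84. ]
side pink [311 191  29  18 447] [325.  199.4] pred lid-mid
side green [317 225  35  25 713] [334.3 236.9] pred lid-mid
pan [261 158  47  46 689] ((283.54254150390625, 180.560546875), (45.39733123779297, 47.04495620727539), 66.30184936523438) [572.1  42.   45. ]
[[176 158 143 137 136 133 128 123 122 123 123 123 123 123 121 117 113 112
  112 113 113 111 109 108 108 108 107 107 107 110 119 129 136 140 147 160]
 [175 158 144 138 138 138 136 134 134 134 135 135 135 135 134 131 129 129
  128 129 129 128 126 125 125 125 125 126 124 125 130 135 138 140 147 160]
 [173 157 144 139 139 139 139 138 137 137 137 138 138 138 138 137 137 137
  136 136 137 136 136 136 135 135 136 137 136 135 138 139 139 140 147 160]
 [170 155 142 138 139 141 142 141 139 139 139 139 139 139 140 140 141 141
  141 141 140 139 139 139 139 139 139 139 139 139 140 139 138 140 148 161]
 [169 153 142 140 146 153 155 150 143 139 139 139 140 143 148 15
[... 1024 characters left out ...]
 149 151 153 157 158 154 154
  157 158 157 153 147 144 141 140 141 146 152 156 153 145 141 144 158 176]
 [179 172 165 162 163 167 170 168 165 164 165 167 169 168 168 168 166 165
  166 166 167 166 163 158 154 150 150 153 156 157 154 150 148 152 164 179]
 [182 180 176 175 176 180 182 181 180 180 182 184 186 184 184 184 184 184
  184 183 183 184 181 176 170 166 166 168 172 173 169 165 165 169 177 185]
 [182 181 180 181 182 184 186 186 186 188 190 191 191 189 188 187 188 189
  188 185 184 185 185 183 180 177 177 179 183 184 182 180 181 184 188 189]
 [187 186 186 186 187 188 188 189 191 192 192 192 191 188 186 184 185 186
  184 179 173 174 181 182 181 182 182 183 185 186 186 187 188 190 191 190]]
```

Run:
```python
from h import *
t=cam("top"); s=cam("side")
g=cv2.GaussianBlur(t["pixels"],(3,3),0)[:,:,:].min(2).astype(float)-150
K=[]
for nm,x0,x1 in (("L",266,274),("T",275,288),("R",289,297)):
    w=np.clip(g[215:224,x0:x1],0,None); yy,xx=np.mgrid[215:224,x0:x1]; c=((w*xx).sum()/w.sum(),(w*yy).sum()/w.sum())
    K.append(ray(t,*c,31)); print(nm,np.round(c,1),K[-1])
d=K[0]-K[2]; print("yaw of scale y axis off world y:",np.arctan2(-d[0],d[1]),np.hypot(*d[:2]))
for p in ((508,-56),(512,-56),(515,-56)):
    print(p,"top",proj(t,(*p,84)),"side lid",proj(s,(*p,84)), "side mid", proj(s,(*p,75)))
# side: magenta/pink label and full jar extents
gs=s["pixels"].astype(int); hs=cv2.cvtColor(s["pixels"],cv2.COLOR_RGB2HSV)
m=(hs[...,0]>150)&(hs[...,0]<178)&(hs[...,1]>90); b=m[185:235,305:345]; y,x=np.nonzero(b); print("pink label cols",x.min()+305,x.max()+305,"rows",y.min()+185,y.max()+185)
print("bowl/pan side: pan c proj",proj(s,(572,42,45)))
for nm,u,v in (("spoon tip",331.7,242.7),("spoon head",405,240),("teal l",318+7,186),("teal r",336,186)): print(nm,ray(t,u,v,4))
```

```text
L [269.5 219. ] [459.3  96.7  31. ]
T [281.2 219.5] [453.8  61.3  31. ]
R [293.1 220. ] [448.2  25.1  31. ]
yaw of scale y axis off world y: -0.153803577620337 72.45529656277725
(508, -56) top [317.1 194.3] side lid [324.4 195.1] side mid [324.4 198.3]
(512, -56) top [316.9 193. ] side lid [325.8 194.8] side mid [325.7 198. ]
(515, -56) top [316.8 192. ] side lid [326.8 194.7] side mid [326.7 197.8]
pink label cols 311 344 rows 191 233
bowl/pan side: pan c proj [328.1 191.5]
spoon tip [368.5 -85.2   4. ]
spoon head [ 351.4 -311.9    4. ]
teal l [550.7 -85.2   4. ]
teal r [ 546.8 -120.2    4. ]
```

Emit:
servo_tool:
  targets:
    - [1, -0.5, -0.4, 0.05, 0, 0, 0.2]
    - [1, -1.2, -1.0, 0.1, 0, 0, 0.4]
    - [1, -2.0, -1.7, 0.15, 0, 0, 0.6]
    - [1, -2.8, -2.4, 0.2, 0, 0, 0.8]
    - [1, -3.6, -3.1, 0.25, 0, 0, 1.0]
    - [1, -4.4, -3.8, 0.3, 0, 0, 1.2]
    - [1, -5.2, -4.5, 0.35, 0, 0, 1.4]
    - [1, -6.0, -5.2, 0.4, 0, 0, 1.58]
    - [1, -6.8, -5.85, 0.45, 0, 0, 1.58]
    - [1, -7.5, -6.45, 0.5, 0, 0, 1.58]
    - [1, -7.95, -6.8, 0.55, 0, 0, 1.58]
    - [1, -8.12, -6.97, 0.55, 0, 0, 1.58]

```text
time: 1.9
ee_pos: [508.9, -60.0, 180.6]
orientation: [3.142, -0.001, 2.576]
ft_force: [-1.3, -0.2, 0.2]
width: 91.4
gripper_force: 0.0
```

Emit:
servo_tool:
  targets:
    - [1, 0, 0, 0.3, 0, 0, 0]
    - [1, 0, 0, 0.7, 0, 0, 0]
    - [1, 0, 0, 1.1, 0, 0, 0]
    - [1, 0, 0, 1.35, 0, 0, 0]
    - [1, 0, 0, 1.35, 0, 0, 0]

```text
time: 2.52
ee_pos: [507.7, -57.7, 99.3]
orientation: [-3.141, -0.002, 2.579]
ft_force: [0.7, -0.1, 0.2]
width: 91.4
gripper_force: 0.0
```

Run:
```python
from h import *
t=cam("top"); s=cam("side"); print(manip.sense()["ee_pos"])
a=cv2.resize(t["pixels"][140:240,240:390],(600,400),interpolation=2); b=cv2.resize(s["pixels"][120:270,230:430],(600,450)[:2],interpolation=2)
cv2.imwrite("pics/a1.png",cv2.resize(np.vstack([a,b]),None,fx=.7,fy=.7)[:,:,::-1])
```

```text
[508.97567664 -58.15833049 100.64362831]
```

View pics/a1.png

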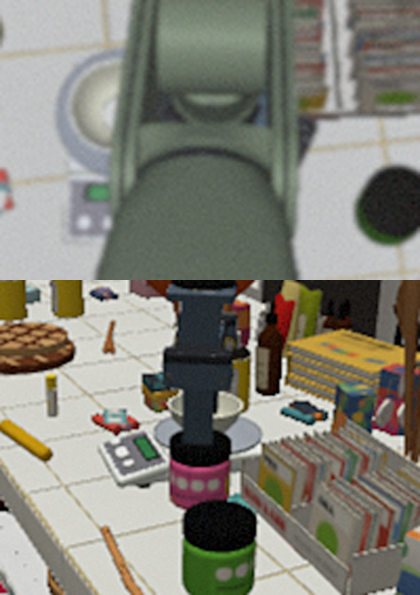

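The top view is blocked by the arm. In the side view the fingers sit directly over the pink jar at mosaic (200,440), in line with the push. I'll descend around it.

Emit:
servo_tool:
  targets:
    - [1, 0, 0, 0.15, 0, 0, 0]
    - [1, 0, 0, 0.35, 0, 0, 0]
    - [1, 0, 0, 0.55, 0, 0, 0]
    - [1, 0, 0, 0.7, 0, 0, 0]
    - [1, 0, 0, 0.8, 0, 0, 0]
    - [1, 0, 0, 0.8, 0, 0, 0]

```text
time: 3.38
ee_pos: [508.2, -58.4, 51.4]
orientation: [-3.141, -0.001, 2.578]
ft_force: [-0.7, -0.2, 0.5]
width: 91.0
gripper_force: 0.0
```

Emit:
servo_tool:
  targets:
    - [1, 0, -0.05, 0, 0, 0, 0]
    - [1, 0, -0.1, 0, 0, 0, 0]
    - [1, 0, -0.15, 0, 0, 0, 0]
    - [1, 0, -0.2, 0, 0, 0, 0]
    - [1, 0, -0.25, 0, 0, 0, 0]
    - [1, 0, -0.3, 0, 0, 0, 0]
    - [1, 0, -0.35, 0, 0, 0, 0]
    - [1, 0, -0.4, 0, 0, 0, 0]
    - [1, 0, -0.45, 0, 0, 0, 0]
    - [1, 0, -0.5, 0, 0, 0, 0]
    - [1, 0, -0.55, 0, 0, 0, 0]
    - [1, 0, -0.55, 0, 0, 0, 0]

```text
time: 4.88
ee_pos: [490.9, -86.6, 52.0]
orientation: [-3.142, 0.0, 2.578]
ft_force: [2.2, 1.8, 1.3]
width: 91.4
gripper_force: 1.8
```

Run:
```python
from h import *
s=cam("side"); crop(s,240,150,400,290,4,"pics/a2.png")
```

```text
(no output)
```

View pics/a2.png

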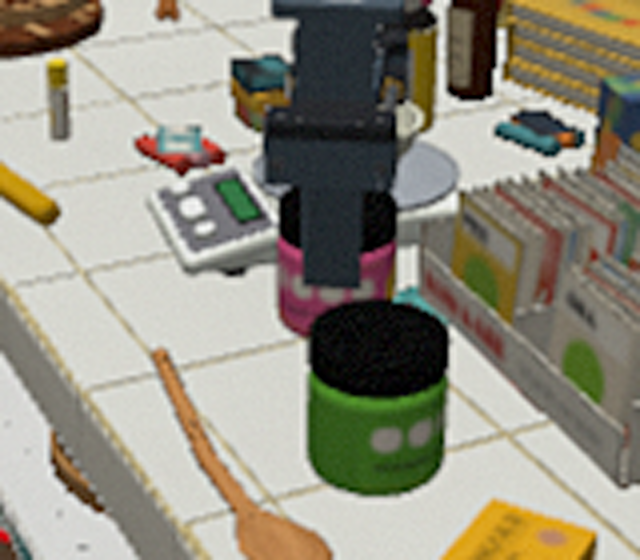

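The pink jar stands upright between the fingers at crop (337,260) and has moved with the hand. I'll keep pushing.

Emit:
servo_tool:
  targets:
    - [1, 0, -0.05, 0, 0, 0, 0]
    - [1, 0, -0.1, 0, 0, 0, 0]
    - [1, 0, -0.15, 0, 0, 0, 0]
    - [1, 0, -0.2, 0, 0, 0, 0]
    - [1, 0, -0.25, 0, 0, 0, 0]
    - [1, 0, -0.3, 0, 0, 0, 0]
    - [1, 0, -0.35, 0, 0, 0, 0]
    - [1, 0, -0.4, 0, 0, 0, 0]
    - [1, 0, -0.45, 0, 0, 0, 0]
    - [1, 0, -0.5, 0, 0, 0, 0]
    - [1, 0, -0.55, 0, 0, 0, 0]
    - [1, 0, -0.6, 0, 0, 0, 0]

```text
time: 6.42
ee_pos: [471.4, -116.9, 51.9]
orientation: [3.142, -0.0, 2.578]
ft_force: [2.1, 3.7, 4.4]
width: 91.2
gripper_force: 2.2
```

Emit:
servo_tool:
  targets:
    - [1, 0, 0, 0, 0, 0, 0]
    - [1, 0, 0.06, 0, 0, 0, 0]
    - [1, 0, 0.06, 0, 0, 0, 0]
    - [1, 0, 0.06, -0.3, 0, 0, 0]
    - [1, 0, 0.06, -0.7, 0, 0, 0]
    - [1, 0, 0.06, -1.2, 0, 0, 0]
    - [0.5, 0, 0.06, -1.5, 0, 0, 0]
    - [0, 0, 0.06, -1.5, 0, 0, 0]

```text
time: 7.42
ee_pos: [473.9, -114.0, 142.7]
orientation: [3.141, 0.002, 2.578]
ft_force: [-0.5, 0.1, 0.1]
width: 73.8
gripper_force: 0.0
```

Emit:
servo_tool:
  targets:
    - [0, 0.4, 0.45, 0, 0, 0, -0.9]
    - [0, 0.9, 1.0, 0, 0, 0, -1.9]
    - [0, 1.4, 1.6, 0, 0, 0, -2.9]
    - [0, 1.75, 2.0, 0.2, 0, 0, -3.9]
    - [0, 1.95, 2.23, 0.5, 0, 0, -4.7]
    - [0, 1.95, 2.23, 0.7, 0, 0, -4.7]
    - [0, 1.95, 2.23, 0.7, 0, 0, -4.7]
    - [0, 1.95, 2.23, 0.7, 0, 0, -4.7]

```text
time: 8.43
ee_pos: [446.5, 61.2, 100.1]
orientation: [-3.142, 0.0, 2.986]
ft_force: [0.1, 0.7, -0.4]
width: 0.2
gripper_force: 0.0
```

Run:
```python
from h import *
print(manip.sense()); t=cam("top"); s=cam("side")
a=cv2.resize(t["pixels"][150:230,240:400],(640,320),interpolation=2); b=cv2.resize(s["pixels"][150:260,240:400],(640,440),interpolation=2)
cv2.imwrite("pics/a3.png",cv2.resize(np.vstack([a,b]),None,fx=.78,fy=.78)[:,:,::-1])
```

```text
{'time': 8.425, 'q': array([ 1.10738235e-01,  2.38861102e-01,  2.00476149e+00, -2.16364278e-04,
        8.97675135e-01, -1.30480805e+00]), 'joint_velocities': array([-1.20663297e-03, -8.74960446e-03, -7.81252956e-03,  1.67539626e-03,
        1.15588791e-03, -9.88004115e-05]), 'tau': array([ 1.83074512e-01, -3.16411364e+01, -1.81730407e+01, -6.33876014e-03,
        1.04870901e-01,  1.97920788e-03]), 'ee_pos': array([446.50827472,  61.16239077, 100.05377566]), 'orientation': array([-3.14150692e+00,  3.29021976e-04,  2.98647749e+00]), 'ft_force': array([ 0.13041529,  0.72295536, -0.43125301]), 'moment': array([0.04515141, 0.01618267, 0.03109489]), 'gripper_force': 0.0, 'width': 0.21877374970781546}
```

View pics/a3.png

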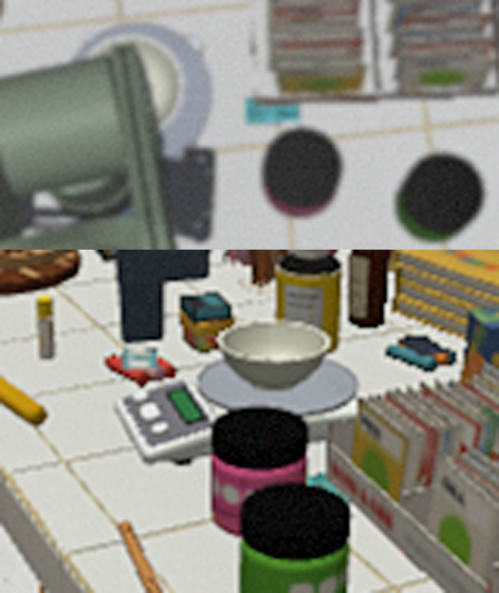

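Both views show the pink jar upright and well clear: its lid is at mosaic (300,165), the pan's right edge is at x≈212, and the green jar hasn't moved. The fingertips are above the tare key.

Emit:
servo_tool:
  targets:
    - [0, 0, 0, 0, 0, -1.1, 0]
    - [0, -0.07, 0, 0.2, 0, -2.29, 0]
    - [0, -0.07, 0, 0.5, 0, -2.29, 0]
    - [0, -0.07, 0, 0.75, 0, -2.29, 0]
    - [0, -0.07, 0, 0.9, 0, -2.29, 0]
    - [0, -0.07, 0, 0.9, 0, -2.29, 0]
    - [0, -0.07, 0, 0.9, 0, -2.29, 0]

```text
time: 9.4
ee_pos: [450.9, 61.2, 46.5]
orientation: [3.141, 0.201, 2.988]
ft_force: [0.1, 0.2, 0.1]
width: 0.7
gripper_force: 0.0
```

Run:
```python
from h import *
e=manip.sense(); print(e["ee_pos"],e["orientation"],e["ft_force"]); s=cam("side")
print(proj(s,e["ee_pos"]),proj(s,(453.8,61.3,31)))
crop(s,240,150,340,230,6,"pics/a4.png")
```

```text
[450.86119417  61.24335208  46.45356613] [3.1411703  0.20094743 2.98771316] [0.07595398 0.24163848 0.07985375]
[286.8 195.8] [287.9 200.6]
```

View pics/a4.png

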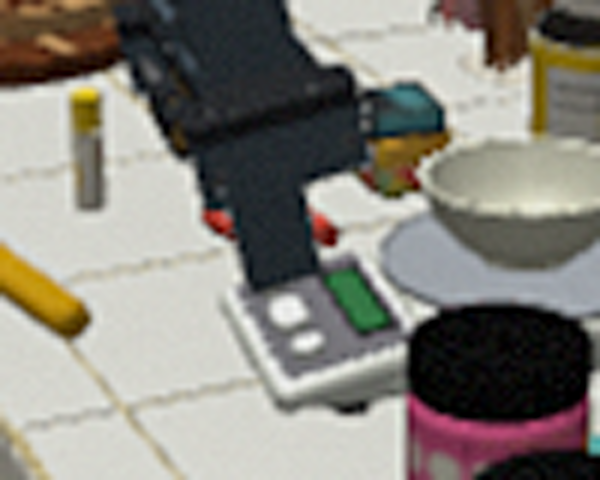

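The fingertip end is at crop (280,280), square above the oblong key at (288,310), with the right round key clear at (306,342). I'll press in small steps.

Emit:
servo_tool:
  targets:
    - [0, 0, 0, 0.1, 0, 0, 0]
    - [0, 0, 0, 0.18, 0, 0, 0]
    - [0, 0, 0, 0.21, 0, 0, 0]
    - [0, 0, 0, 0.24, 0, 0, 0]
    - [0, 0, 0, 0.26, 0, 0, 0]
    - [0, 0, 0, 0.26, 0, 0, 0]

```text
time: 10.2
ee_pos: [453.3, 60.8, 30.7]
orientation: [3.142, 0.2, 2.988]
ft_force: [-1.2, -0.2, 1.0]
width: 0.5
gripper_force: 0.9
```

Emit:
servo_tool:
  targets:
    - [0, 0, 0, 0.01, 0, 0, 0]
    - [0, 0, 0, 0.02, 0, 0, 0]
    - [0, 0, 0, 0.02, 0, 0, 0]

```text
time: 10.58
ee_pos: [453.5, 60.8, 29.5]
orientation: [3.142, 0.2, 2.988]
ft_force: [-1.5, 0.6, 1.9]
width: 0.5
gripper_force: 1.4
```

Emit:
servo_tool:
  targets:
    - [0, 0, 0, 0.01, 0, 0, 0]
    - [0, 0, 0, 0.02, 0, 0, 0]
    - [0, 0, 0, 0.03, 0, 0, 0]
    - [0, 0, 0, 0.03, 0, 0, 0]

```text
time: 11.08
ee_pos: [453.9, 60.7, 27.7]
orientation: [3.142, 0.2, 2.988]
ft_force: [-1.5, 1.4, 4.2]
width: 0.6
gripper_force: 2.1
```

Emit:
servo_tool:
  targets:
    - [0, 0, 0, 0.01, 0, 0, 0]
    - [0, 0, 0, 0.02, 0, 0, 0]
    - [0, 0, 0, 0.02, 0, 0, 0]

```text
time: 11.45
ee_pos: [454.0, 60.7, 27.0]
orientation: [3.141, 0.2, 2.988]
ft_force: [-3.4, 0.2, 11.4]
width: 0.8
gripper_force: 5.7
```

The force jumped to about 12 N, so the key has bottomed. I'll retract along the tool axis.

Emit:
servo_tool:
  targets:
    - [0, 0, 0, -0.04, 0, 0, 0]
    - [0, 0, 0, -0.1, 0, 0, 0]
    - [0, 0, 0, -0.2, 0, 0, 0]
    - [0, 0, 0, -0.5, 0, 0, 0]
    - [0, 0, 0, -1.0, 0, 0, 0]
    - [0, 0, 0, -1.6, 0, 0, 0]
    - [0, 0, 0, -2.3, 0, 0, 0]

```text
time: 12.32
ee_pos: [426.5, 64.8, 162.8]
orientation: [-3.142, 0.199, 2.988]
ft_force: [0.1, -0.7, -0.6]
width: 0.7
gripper_force: 0.0
```

Emit:
servo_tool:
  targets:
    - [0, 0, 0.5, -0.2, 0, 0, 0]
    - [0, 0, 1.2, -0.4, 0, 0, 0]
    - [0, 0, 2.0, -0.4, 0, 0, 0]
    - [0, 0, 2.8, -0.4, 0, 0, 0]
    - [0, 0, 3.4, -0.4, 0, 0, 0]
    - [0, 0, 3.8, -0.4, 0, 0, 0]
    - [0, 0, 3.8, -0.4, 0, 0, 0]
    - [0, 0, 3.8, -0.4, 0, 0, 0]

```text
time: 13.32
ee_pos: [456.9, 289.9, 185.2]
orientation: [-3.14, 0.199, 2.988]
ft_force: [-0.1, 0.1, -1.0]
width: 0.2
gripper_force: 0.0
```

Run:
```python
from h import *
e=manip.sense(); print(e["ee_pos"],e["ft_force"],e["time"]); t=cam("top"); s=cam("side")
a=cv2.resize(t["pixels"][150:270,190:430],(640,320),interpolation=2); b=cv2.resize(s["pixels"][150:270,230:430],(640,384),interpolation=2)
cv2.imwrite("pics/a5.png",cv2.resize(np.vstack([a,b]),None,fx=.85,fy=.85)[:,:,::-1])
g=cv2.GaussianBlur(t["pixels"],(3,3),0); m=np.zeros((400,640),np.uint8); m[185:230,315:360]=g.max(2)[185:230,315:360]<75
n,l,st,ce=cv2.connectedComponentsWithStats(m); p=ray(t,*ce[1+st[1:,4].argmax()],82); print("jar",p,"gap",np.hypot(p[0]-572,p[1]-42)-113.5)
```

```text
[456.88714359 289.85963793 185.15670685] [-0.14424023  0.1215361  -0.98389495] 13.325
jar [ 473.3 -109.4   82. ] gap 67.23087727336465
```

View pics/a5.png

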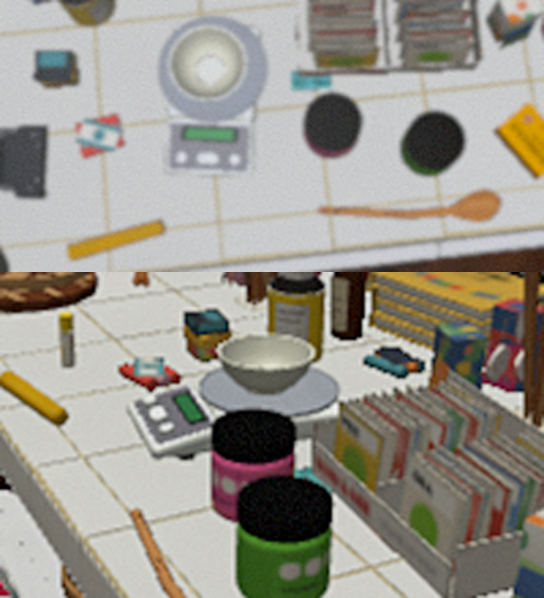

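The pink jar stands upright at mosaic (332,125), about 67 mm from the pan. The bowl, keys, green jar, spoon, soap, balm and candle are where they were, and the hand is clear of everything.

```bash
python3 -c "
from bench import manip; print(manip.sign_off())"
```

```text
the job is handed in; nothing more can be done
None
```

I slid the pink jar, still upright, to about 67 mm clear of the pan, then pressed the tare key until it bottomed (about 12 N) and released it; the hand is clear, nothing else appears to have moved in the final pictures, and the job is handed in at about 13 s.

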